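# Clear the screw tub off the board and hold the test probe on its pad

### The arm

A 7-joint arm with a two-finger parallel gripper is mounted at the origin on the work surface. World frame = base frame: x ahead of the robot, y to its left, z up, the work surface at z = 0. Lengths are in m, angles in rad, forces in N, time in s.
With the tool pointing down it reaches from about 0.425 to 0.875 m from the base axis. Payload 4.7 kg.
Tool frame: the origin (TCP) lies midway between the tips of the shut fingers; the grasp point (between the pads) lies 19 mm behind it (r.hold_point_z is the distance from the TCP to the grasp point, in m); y points along the fingers, z is the direction in which the jaws open and shut, and the axes are right-handed (so a half turn about y gives the same grasp; the last joint's range is limited). The gripper opens to 87 mm and grips with 3 to 60 N. Pads are 19 mm wide; open, the fingers measure 117 mm over their backs; the gripper's body (75 mm by 190 mm) begins 51 mm behind the grasp point.
Start: joints at [1.285, 0.321, -0.07, 1.45, 0.023, 1.371, -0.057], TCP at [0.192, -0.621, 0.223] pointing down, gripper open.
Joint ranges: [-2.86, 2.86], [-0.3, 2.09], [-1.38, 1.24], [0.06, 2.45], [-1.56, 4.7], [0.09, 2.05], [-2.69, 2.69]. Speed limits (rad/s): [2.57, 2.57, 3.14, 3.14, 3.14, 3.14, 3.14].

### API

Orientations are given as a rotation vector (axis times angle).
In Python, from station import r gives the robot as it stands.
- The arm moves only by the shell command python3 -m handwheel 'ROWS' [OPENING]. ROWS is JSON, one flat list of numbers, 6 for each row, row after row: the shift along the tool's x, y, z in m, then the turn, a rotation vector about the tool's x, y, z in rad. A call has 1 to 20 rows; each row shifts and turns the commanded pose from where the row before left it, along the tool's axes as they then stand; what a row does not reach is not made up. A row lasts 1/8 s, in which the tool goes at most 62.5 mm and 10.7 degrees, less where a joint would pass 70% of its speed; a pose out of reach is approached as far as the arm can. A call with a gripper value outside its range is refused whole. OPENING is the opening, from 0 (shut) to 1 (fully open), set as the call begins (- or left out, the last holds). The fingers move at their own pace and stop on an object; the grip force is fixed at half the most. Time passes only in rows, so rows that do not move let the fingers close. It gives the time, the measured TCP pose, the force and the opening at its end, in the units of the state.
- r.state(): the state, without advancing time (a new reading comes with each control period).
- r.camera(name): name is "scene" or "side" or "wrist"; returns a dict with "color" (384x512x3 uint8, blue, green, red), "camera_matrix" (3x3 intrinsics, pixels), "xyz" and "attitude" of the camera in the world; the wrist camera has in their place "hand_eye" (4x4, takes a point from camera to tool coordinates, whose origin is the TCP and whose axes are the tool frame's). Camera axes: x right, y up, looking along -z (the intrinsics and any distortion apply to the point x, -y, -z); pixel columns grow to the right and rows downward; lengths in m; the calibration is good to about 2 mm. The wrist camera is an equidistant fisheye: a pixel r from the principal point sees the ray r / f radians off the axis. A picture is of the moment at which its call begins: read the wrist's pose just before it. There is no depth.
- r.job_done(): hands the job in, once; it reports no verdict.
Trained networks look in a picture, given as the dict that the camera call returned (one of the last four; its "shot" number tells which), for a name from the list of things; names that differ only in an ending like _2 or _b are one class to them, and where a whole thing is asked for, a point or a joint stands for the part that bears it (a point fixed in the world has none). Each returns a list of dicts, best first, with "p" (0 to 1); they miss things now and then, are a little off and sometimes report something else, mostly with a low value. They report only what shows in the picture. A call takes as long as a camera call.
- r.cut_out(picture, name): "mask" (384x512 bool, what is visible of it) and "extent" ([left, top, right, bottom] as shares, 0 to 1, of the picture: columns of its width, rows of its height, round what is visible of it).
- r.mark_of(picture, name): "centre" ([column, row] as shares, 0 to 1, of the picture: columns of its width, rows of its height: a listed point, or the origin of a listed thing).
The state is a dict: "time_s": time; "joints": joint angles; "qvel": joint speeds; "joint_torque": joint torques, N m; "position": TCP position; "eef_rot": TCP orientation; "ft_force": force on the tool from outside, world axes, zero at the start; "ft_torque": the same for the moment, N m; "width": finger opening in m.
Only numpy, scipy, OpenCV 4.12 (cv2) and the standard library are available. Lean on these libraries where they do the work, as an engineer would, in place of code of your own. Each camera call takes 0.05 s, during which the arm holds its last target.

### The job

The bare computer board on the repair bench needs a quick electrical check, but somebody left the small steel tub of screws standing on it: lift the tub by its handle, keep it level so that nothing spills, and hang it by the handle over both prongs of the hook stand. Then take the spring-tipped test probe out of its holder and hold it upright with its tip on the board's round test pad, pressing lightly so that the sprung tip is pushed about half way in. Finish while still gripping the probe and holding it there (do not put it down or let go), never press hard on the board, and leave the cup, the spool and the screwdriver where they are.

Things in the scene. Friction and masses are not known exactly. Their poses are not given: they have to be found in the camera images.
- tub_bar (a point): Middle of the top bar of the arched handle of the loose steel tub of screws (0.15 to 0.3 kg), at first standing on the board over the test pad. Bar: dark round rod 8 mm thick, level, along y, straight for 82 mm; handle legs 106 mm apart. Tub 70 (x) x 100 (y) x 40 mm high, underside 130 mm below this point, rim 90 mm below it. z up. Same after a half turn.
- hook_saddle (a point): On the fixed hook stand, midway between its two prongs, level with their tops (164 mm up); the hung bar's centre lies 4 mm above, along y. Prongs: 8 mm rods at y = +-28 mm pointing to -x, turning up 36 mm from here, tips 16 mm above the prong tops. Post at x = 77 to 93 mm, no higher. Enter from -x, bar over the tips, tub below the prongs. z up. Stand is left or right, probe holder opposite.
- test_pad (a point): Centre of the round copper test pad, 16 mm across, flush with the board's top face (30 mm above the bench), at x = 20, y = 25 mm from the board's middle; z up. The other two copper pads are square, 10 mm. Board 170 x 170 mm, level, fixed. Connectors up to 14 mm high along its +x edge, 45 mm from the pad. Hidden by the tub at first.
- probe_grip (a point): Middle of the grip of the loose pen-like test probe (0.1 kg) standing upright in its holder; z up along the probe to its butt end. Grip: smooth cylinder 18 mm across, 42 mm below to 42 mm above this point. Below it a collar 26 mm across, 6 mm high, resting on the holder, then a 12 mm nose and the sprung tip, whose end is 108 mm below this point when not pressed.
- probe_tip (a point): End of the probe's sprung brass tip, 5 mm thick, rounded, on the probe's axis; z along the probe to its butt end.
- plunger (a joint): How far the sprung tip is pushed into the probe, in m: 0 free, 0.016 fully in. It takes about 0.7 N to start moving, 2.4 N at half way (0.008) and 4.2 N fully in; beyond that it is solid.
- holder: Fixed black block, 70 x 70 mm and 75 mm high, with one upright hole 19 mm across in the middle of its top, in which the probe stands; lift the probe straight up by 70 mm to clear it. Origin at the centre of its underside.
- board: The fixed board with its fixture. Origin at the centre of the fixture's underside (180 x 180 mm); the board's top face is 30 mm above it.
- cup: Bystander: cardboard cup, 80 mm across, 95 mm high, beyond the board. Origin at the centre of its underside.
- spool: Bystander: grey plastic spool, 60 mm across, 40 mm high. Origin at the centre of its underside.
- screwdriver: Bystander: screwdriver lying on the bench.

How it is judged:
On the way:
1. the tub hangs by its handle over both prongs of the stand, let go (x of tub_bar in the frame of hook_saddle between -0.04 and 0.06 m and y of tub_bar in the frame of hook_saddle between -0.025 and 0.025 m and z of tub_bar in the frame of hook_saddle between -0.002 and 0.01 m and angle between tub_bar's own z axis and vertical below 0.2 rad and contact force between tub and hook above 0.5 N and contact force between tub and the arm below 0.05 N and contact force between tub and the fingers below 0.05 N and linear speed of tub below 0.05 m/s), for 0.3 s.
At the end, for the whole second after the job is handed in: Tub hangs level (0.2 rad) by its handle over both prongs, let go; the gripped probe is upright within 0.14 rad, its tip on the round pad (within 8 mm of its centre), pushed in 3 to 13 mm, pressing with 0.5 to 6 N, still held through the last second (all of step 1 and horizontal distance between probe_tip and test_pad below 0.008 m and angle between probe_grip's own z axis and vertical below 0.14 rad and value of joint plunger between 0.003 and 0.013 m and contact force between plunger and board between 0.5 and 6 N and contact force between probe and the fingers above 1 N and contact force between probe and holder below 0.05 N and linear speed of probe below 0.02 m/s); the arm keeps its last pose, push and grip.
It fails at once if the probe is pressed hard on the board (over 15 N) (contact force between probe and board above 15 N).
It fails at once if the tub is tipped by more than 0.6 rad (angle between tub_bar's own z axis and vertical above 0.6 rad).
It fails at once if a bystander is moved by more than 30 mm (distance of any of cup, spool, screwdriver from where it was at the start of the episode above 0.03 m).
It also fails if it takes over 61 s, if anything falls off the work surface, if the arm or the gripper's body presses on something with over 40 N, if the wrist force passes 120 N, or if a joint passes its speed limit or range.

## Working session

There is one attempt and no reset: what is moved stays moved. The work goes in short steps, Python scripts to look and compute and a shell command to move; the robot and the scene stay as the last step left them, time stands still between calls to the robot, and variables do not carry over. Pictures are saved under pics/ and viewed, and the job is handed in when it is done.

```bash
ls; mkdir -p pics; python3 - <<'E'
from station import r
import cv2
s=r.state();print(s, r.hold_point_z)
for n in("scene","side","wrist"):
    c=r.camera(n);cv2.imwrite(f"pics/{n}0.png",c["color"])
    print({k:v for k,v in c.items() if k!="color"})
    for t in("tub_bar","hook_saddle","probe_grip","probe_tip","test_pad","holder","board","cup","spool","screwdriver"):
        for m in r.mark_of(c,t)[:2]: print(n,t,round(m["p"],2),round(m["centre"][0]*512,1),round(m["centre"][1]*384,1))
print(r.state()["time_s"])
E
```

```text
pics
{'time_s': 0.0, 'joints': array([ 1.28506746,  0.32180673, -0.07009868,  1.45165157,  0.02259668,
        1.37080303, -0.05689894]), 'qvel': array([ 1.83786284e-04, -5.57133452e-04, -1.16391249e-03,  3.68727007e-05,
        7.26213010e-04, -1.54736962e-03,  1.55740628e-03]), 'joint_torque': array([ 7.62102663e-04, -4.91290712e+01, -4.03326424e-01, -3.12525952e+01,
       -6.39219303e-02,  4.37965686e-02,  1.68632951e-04]), 'position': array([ 0.19178238, -0.62049191,  0.22148395]), 'eef_rot': array([-0.31162318,  2.0621439 , -2.05830022]), 'ft_force': array([-0.23012128, -0.35405211,  0.11072243]), 'ft_torque': array([ 0.03240666, -0.02270822, -0.02282197]), 'width': 0.08721789912703391} 0.0187
{'camera_matrix': array([[352.69155716,   0.        , 257.16780922],
       [  0.        , 352.69155716, 190.1806372 ],
       [  0.        ,   0.        ,   1.        ]]), 'xyz': array([ 1.2692726 , -0.23910876,  0.71966268]), 'attitude': array([0.78884513, 0.54151354, 1.12938381]), 'shot': 1}
scene tub_bar 0.82 241.4 168.4
scene hook_saddle 0.78 351.5 164.3
scene probe_grip 0.62 121.4 2
[... 747 characters left out ...]
 0.7 331.4 166.1
side board 0.56 291.6 234.4
side cup 0.76 205.5 200.9
side cup 0.5 258.7 161.0
side spool 0.85 261.3 318.7
side screwdriver 0.78 255.1 161.6
{'camera_matrix': array([[297.31863964,   0.        , 255.83683583],
       [  0.        , 297.31863964, 194.72343059],
       [  0.        ,   0.        ,   1.        ]]), 'hand_eye': array([[-3.03316990e-04, -9.55680435e-01, -2.94405865e-01,
        -8.15384744e-02],
       [ 2.51206175e-04,  2.94405796e-01, -9.55680472e-01,
        -1.60627452e-01],
       [ 9.99999922e-01, -3.63830695e-04,  1.50774547e-04,
         1.56056487e-04],
       [ 0.00000000e+00,  0.00000000e+00,  0.00000000e+00,
         1.00000000e+00]]), 'shot': 3}
1.65
```

View pics/scene0.png

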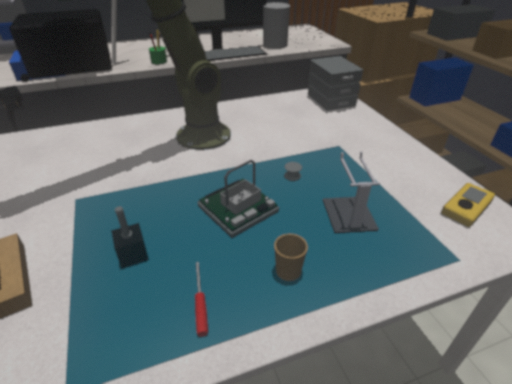

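View pics/side0.png

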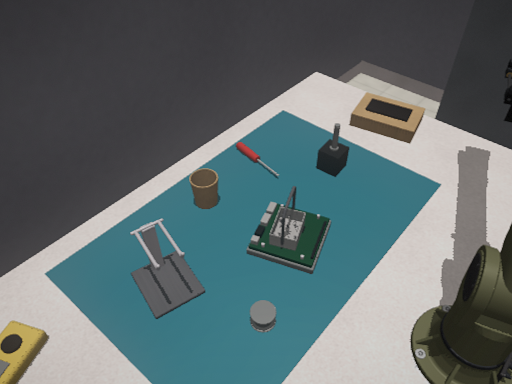

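View pics/wrist0.png

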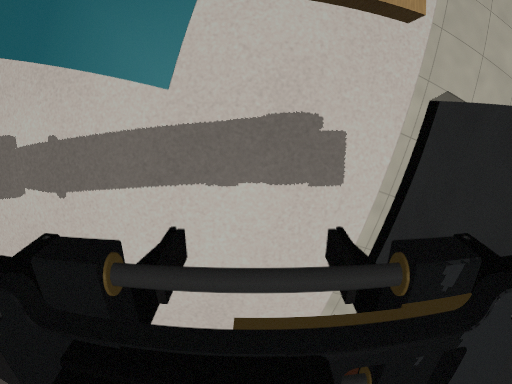

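```bash
cat > h.py <<'E'
import numpy as np
from scipy.spatial.transform import Rotation as R
from scipy.optimize import least_squares
SC=dict(K=(352.69155716,257.16780922,190.1806372),xyz=np.array([1.2692726,-0.23910876,0.71966268]),R=R.from_rotvec([0.78884513,0.54151354,1.12938381]))
SI=dict(K=(431.8000446,263.96983281,188.73554787),xyz=np.array([0.05864294,0.60976917,0.90719072]),R=R.from_rotvec([0.34585053,-0.96858554,-2.27266013]))
def proj(c,p):
    q=c["R"].inv().apply(np.asarray(p,float)-c["xyz"]); f,cx,cy=c["K"]
    return np.array([cx+f*q[...,0]/-q[...,2],cy-f*q[...,1]/-q[...,2]]).T
def ray(c,u,v):
    f,cx,cy=c["K"]; return c["R"].apply([(u-cx)/f,-(v-cy)/f,-1.])
def atz(c,u,v,z):
    d=ray(c,u,v); return c["xyz"]+d*(z-c["xyz"][2])/d[2]
def tri(a,b):
    f=lambda p:np.r_[proj(SC,p)-a,proj(SI,p)-b]
    s=least_squares(f,[.55,-.2,.1]); return s.x,s.fun
E
python3 - <<'E'
from h import *
np.set_printoptions(precision=4,suppress=True)
for n,a,b in [("tub_bar",(241.4,168.4),(287.5,198.2)),("hook",(351.5,164.3),(164.1,250.2)),("grip",(121.4,224.1),(335.8,137.7)),("pad",(247.1,201.5),(283.6,236.9)),("holder",(133.8,255.9),(331.4,166.1)),("board",(237.3,207.5),(291.6,234.4)),("cup",(288.1,268.4),(205.5,200.9)),("spool",(293.1,177.5),(261.3,318.7)),("scr",(197.3,297.3),(255.1,161.6))]:
    print(n,*tri(a,b))
E
```

```text
tub_bar [0.4925 0.0032 0.1567] [-1.0156 -0.4426 -0.8703  0.4298]
hook [0.592  0.3026 0.1628] [ 1.0634  0.1129  0.8194 -0.0892]
grip [ 0.5639 -0.33    0.1146] [-0.2075 -0.1402 -0.2448  0.1924]
pad [0.4872 0.0188 0.0273] [-1.3767 -0.527  -1.168   0.503 ]
holder [ 0.5654 -0.3264 -0.0001] [-1.0794 -0.6466 -1.2549  0.8679]
board [ 0.4844 -0.0127  0.0106] [-1.5299 -0.6168 -1.3232  0.6018]
cup [0.7531 0.0421 0.006 ] [ 0.2784  0.0632  0.3169 -0.0785]
spool [ 0.3885  0.2221 -0.0019] [-0.9802 -0.2703 -0.6482  0.1974]
scr [ 0.759  -0.1921  0.005 ] [ 1.3241  0.5352  1.7804 -0.8119]
```

```bash
python3 - <<'E'
import cv2
a=cv2.imread("pics/scene0.png");b=cv2.imread("pics/side0.png")
def z(im,x0,y0,w,h,n): cv2.imwrite(n,cv2.resize(im[y0:y0+h,x0:x0+w],(w*5,h*5),interpolation=cv2.INTER_CUBIC))
z(a,190,155,100,85,"pics/a1.png");z(b,240,180,100,95,"pics/b1.png");z(a,310,145,80,95,"pics/a2.png");z(b,120,210,100,110,"pics/b2.png")
E
```

```text
(no output)
```

View pics/a1.png

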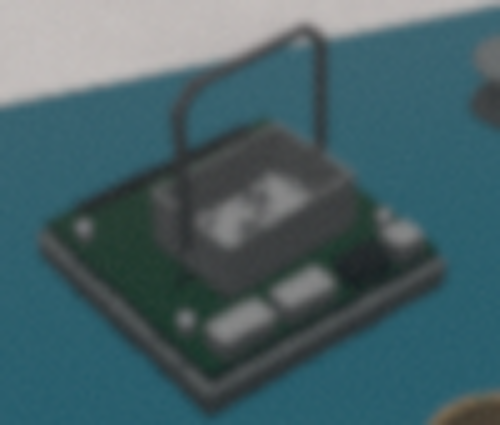

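View pics/b1.png

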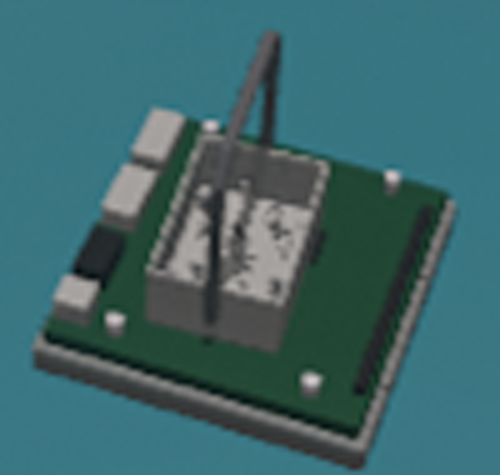

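View pics/a2.png

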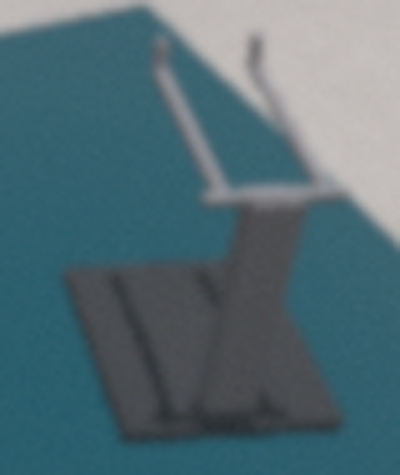

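View pics/b2.png

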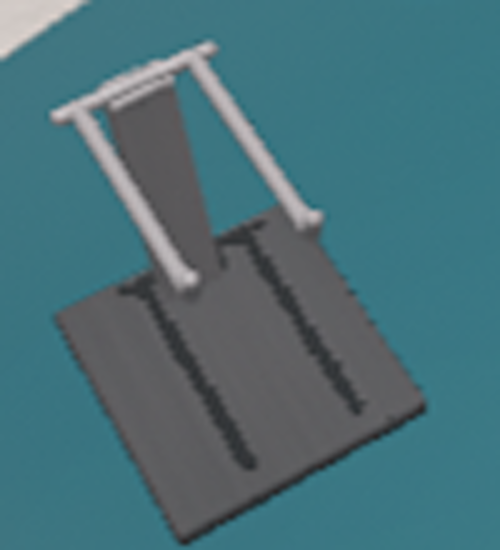

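```bash
cat > fit.py <<'E'
from h import *
np.set_printoptions(precision=4,suppress=True)
def fit(obs,z0,x0,extra=0):
    def f(q):
        c,s=np.cos(q[2]),np.sin(q[2]);o=[]
        for cam,pt,px in obs:
            p=[(q[3] if v=="e" else v) for v in pt]
            w=[q[0]+c*p[0]-s*p[1],q[1]+s*p[0]+c*p[1],z0+p[2]]
            o+=list(proj(cam,w)-px)
        return np.array(o)
    s=least_squares(f,x0,loss="soft_l1");print(s.x,np.degrees(s.x[2]));print(f(s.x).reshape(-1,2).tolist() if 0 else np.round(f(s.x).reshape(-1,2),1).tolist());return s.x
A=lambda x,y:np.array([190+x/5,155+y/5]);B=lambda x,y:np.array([240+x/5,180+y/5])
A2=lambda x,y:np.array([310+x/5,145+y/5]);B2=lambda x,y:np.array([120+x/5,210+y/5])
print("board")
b=fit([(SI,(.085,.085,.03),B(45,337)),(SI,(-.085,.085,.03),B(360,437)),(SI,(-.085,-.085,.03),B(453,197)),(SI,(.09,.09,0),B(35,367)),(SI,(-.09,.09,0),B(358,468)),
 (SC,(.09,-.09,0),A(212,413)),(SC,(-.085,-.085,.03),A(42,232)),(SC,(.085,.085,.03),A(443,258))],0,[.485,-.01,0])
c,s=np.cos(b[2]),np.sin(b[2]);print("pad",b[0]+c*.02-s*.025,b[1]+s*.02+c*.025)
print("tub")
fit([(SI,(.035,.05,-.09),B(150,268)),(SI,(-.035,.05,-.09),B(287,300)),(SI,(-.035,-.05,-.09),B(327,165)),(SI,(.035,-.05,-.09),B(205,138)),(SI,(.035,.05,-.13),B(147,318)),(SI,(-.035,.05,-.13),B(275,350)),
 (SC,(.035,.05,-.09),A(355,180)),(SC,(-.035,.05,-.09),A(268,125)),(SC,(-.035,-.05,-.09),A(155,190)),(SC,(.035,-.05,-.09),A(222,245)),(SC,(.035,-.05,-.13),A(225,292)),(SI,(0,0,0),(287.5,198.2)),(SC,(0,0,0),(241.4,168.4))],.16,[.485,0,0])
print("hook")
fit([(SI,(-.036,.028,.014),B2(188,275)),(SI,(-.036,-.028,.014),B2(312,217)),(SC,(-.036,-.028,.016),A2(160,38)),(SC,(-.036,.028,.016),A2(257,38)),
 (SI,("e",.028,-.002),B2(85,115)),(SI,("e",-.028,-.002),B2(200,60)),(SC,("e",-.028,-.002),A2(222,190)),(SC,("e",.028,-.002),A2(318,187)),(SI,(0,0,0),(164.1,250.2)),(SC,(0,0,0),(351.5,164.3))],.164,[.59,.3,0,.08])
E
python3 fit.py
```

```text
board
[ 0.4811 -0.0062  0.3358] 19.240022327663045
[[-0.8, -0.6], [-0.1, -0.8], [-1.1, -0.6], [-1.1, 1.4], [0.6, 2.2], [-1.0, 0.5], [-0.1, -3.0], [-1.7, -3.1]]
pad 0.4917405939985446 0.024022277319839705
tub
[0.4863 0.0008 0.4023] 23.048306685302574
[[-0.9, 0.3], [-1.3, 0.5], [-0.1, -0.7], [-1.2, -1.1], [-0.5, 0.3], [0.1, 0.4], [-1.0, -1.7], [0.8, -0.9], [-2.0, -0.1], [0.1, 0.2], [-0.0, 1.3], [1.8, 0.1], [-2.6, -2.4]]
hook
[ 0.5911  0.3066 -0.2751  0.0842] -15.760887099244869
[[-0.2, -0.4], [-0.3, -1.0], [-0.6, -0.3], [-0.9, -1.0], [-0.5, -0.8], [-0.4, -0.1], [-1.8, -0.4], [-0.2, -0.7], [-0.4, 0.9], [2.2, -0.7]]
```

```bash
cat >> h.py <<'E'
def tool(s): return R.from_rotvec(s["eef_rot"])
def go(s,tgt,psi=None):
    """shift to target TCP in tool axes, and turn to level with tool z horizontal at psi"""
    T=tool(s).as_matrix(); d=T.T@(np.asarray(tgt)-s["position"])
    print("t",round(s["time_s"],2),"pos",np.round(s["position"],4),"psi now %.2f deg"%np.degrees(np.arctan2(T[1,2],T[0,2])),"width %.4f"%s["width"],"F",np.round(s["ft_force"],2),"j",np.round(s["joints"],2))
    print("tool y",np.round(T[:,1],4))
    print("shift now (tool axes)",np.round(d,4))
    if psi is not None:
        z=np.array([np.cos(psi),np.sin(psi),0]);y=np.array([0,0,-1.]);x=np.cross(y,z)
        G=np.array([x,y,z]).T
        rv=R.from_matrix(T.T@G).as_rotvec();print("turn",np.round(rv,4),"shift after turn",np.round(G.T@(np.asarray(tgt)-s["position"]),4))
E
python3 - <<'E'
from h import *
from station import r
s=r.state();go(s,[.486,.001,.34],np.radians(23)); go(s,[.486,.001,.34],np.radians(203))
E
```

```text
t 1.65 pos [ 0.1919 -0.621   0.2226] psi now -72.82 deg width 0.0867 F [0.16 0.22 0.14] j [ 1.29  0.32 -0.07  1.45  0.02  1.37 -0.06]
tool y [-0.e+00 -1.e-04 -1.e+00]
shift now (tool axes) [-0.4647 -0.1175 -0.5074]
turn [-0.0000e+00 -1.6724e+00  1.0000e-04] shift after turn [-0.4577 -0.1174  0.5138]
t 1.65 pos [ 0.1919 -0.621   0.2226] psi now -72.82 deg width 0.0867 F [0.16 0.22 0.14] j [ 1.29  0.32 -0.07  1.45  0.02  1.37 -0.06]
tool y [-0.e+00 -1.e-04 -1.e+00]
shift now (tool axes) [-0.4647 -0.1175 -0.5074]
turn [-1.0000e-04  1.4691e+00 -0.0000e+00] shift after turn [ 0.4577 -0.1174 -0.5138]
```

```bash
python3 -m handwheel '[0,-0.013,0,0,-0.186,0, 0,-0.013,0,0,-0.186,0, 0,-0.013,0,0,-0.186,0, 0,-0.013,0,0,-0.186,0, 0,-0.013,0,0,-0.186,0, 0,-0.013,0,0,-0.186,0, 0,-0.013,0,0,-0.186,0, 0,-0.013,0,0,-0.186,0, 0,-0.013,0,0,-0.184,0, -0.038,0,0.043,0,0,0, -0.038,0,0.043,0,0,0, -0.038,0,0.043,0,0,0, -0.038,0,0.043,0,0,0, -0.038,0,0.043,0,0,0, -0.038,0,0.043,0,0,0, -0.038,0,0.043,0,0,0, -0.038,0,0.043,0,0,0, -0.038,0,0.043,0,0,0, -0.038,0,0.043,0,0,0, -0.038,0,0.043,0,0,0]' 1
python3 - <<'E'
from h import *
from station import r
import cv2
s=r.state();go(s,[.486,.001,.34],np.radians(23))
s=r.state();c=r.camera("wrist");cv2.imwrite("pics/w1.png",c["color"]);print(s["position"],s["eef_rot"])
for t in("tub_bar","board"):
    for m in r.mark_of(c,t)[:2]: print(t,round(m["p"],2),round(m["centre"][0]*512,1),round(m["centre"][1]*384,1))
E
```

```text
time_s: 4.15
position: [0.4648, -0.0497, 0.3399]
eef_rot: [-1.373, 0.908, -0.911]
ft_force: [0.7, -0.3, 0.0]
width: 0.0871
t 4.15 pos [ 0.4648 -0.0497  0.3399] psi now 22.96 deg width 0.0871 F [ 0.66 -0.3   0.04] j [ 1.02 -0.11 -0.87  1.66 -0.09  1.56  0.55]
tool y [ 0.001  -0.0016 -1.    ]
shift now (tool axes) [-0.0384 -0.0002  0.0393]
turn [-0.0003 -0.0008  0.0019] shift after turn [-0.0384 -0.0001  0.0394]
[ 0.46477544 -0.04974691  0.33987075] [-1.37327181  0.90787333 -0.91074721]
tub_bar 0.91 289.9 144.0
```

View pics/w1.png

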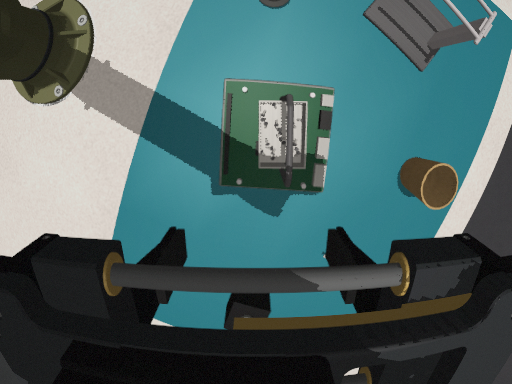

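```bash
cat >> h.py <<'E'
HE=np.array([[-3.03316990e-04,-9.55680435e-01,-2.94405865e-01,-8.15384744e-02],[2.51206175e-04,2.94405796e-01,-9.55680472e-01,-1.60627452e-01],[9.99999922e-01,-3.63830695e-04,1.50774547e-04,1.56056487e-04],[0,0,0,1]])
def wray(pos,rot,u,v):
    a=np.array([u-255.83683583,v-194.72343059]);r=np.hypot(*a);th=r/297.31863964
    d=np.array([a[0]/r*np.sin(th),-a[1]/r*np.sin(th),-np.cos(th)]) if r>0 else np.array([0,0,-1.])
    T=R.from_rotvec(rot); return T.apply(HE[:3,3])+pos,T.apply(HE[:3,:3]@d)
def watz(pos,rot,u,v,z):
    o,d=wray(np.asarray(pos),rot,u,v); return o+d*(z-o[2])/d[2]
E
python3 - <<'E'
from h import *
import cv2
np.set_printoptions(precision=4,suppress=True)
p=[0.46477544,-0.04974691,0.33987075];q=[-1.37327181,0.90787333,-0.91074721]
print("bar",watz(p,q,289.9,144,.16))
a,b=watz(p,q,289.5,104,.16),watz(p,q,290,172,.16);print(a,b,np.degrees(np.arctan2(*(a-b)[1::-1])))
for u,v in[(225,79),(334,89),(324,191),(221,185)]: print(watz(p,q,u,v,.03))
im=cv2.imread("pics/w1.png")[60:210,200:360];cv2.imwrite("pics/w1z.png",cv2.resize(im,None,fx=5,fy=4.8 and 5,interpolation=cv2.INTER_CUBIC)[:750//1][:600])
E
```

```text
bar [0.4864 0.0002 0.16  ]
[0.4673 0.0423 0.16  ] [ 0.5003 -0.03    0.16  ] 114.52368204946781
[0.3723 0.046  0.03  ]
[0.5355 0.1014 0.03  ]
[ 0.5928 -0.0579  0.03  ]
[ 0.4305 -0.1156  0.03  ]
```

View pics/w1z.png

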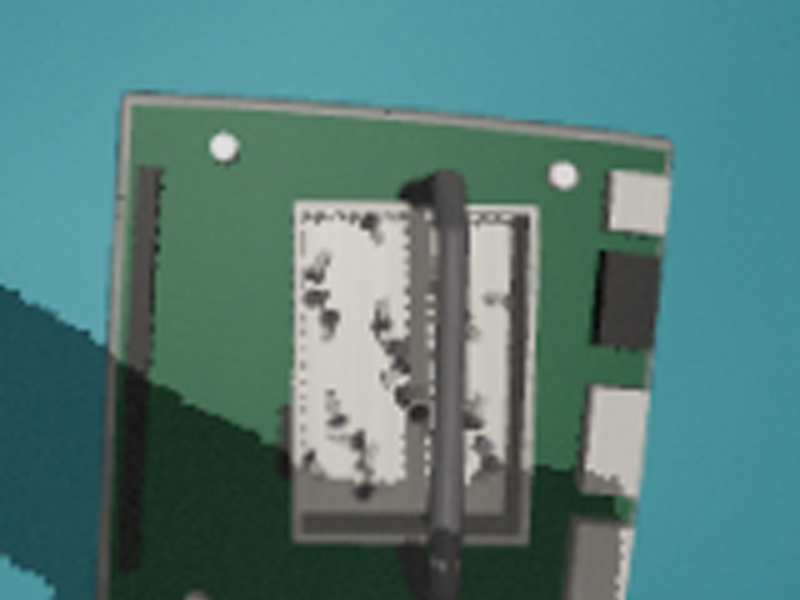

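```bash
python3 -m handwheel '[-0.019,0,0.0197,0,0,0, -0.019,0,0.0197,0,0,0, 0,0.02,0,0,0,0, 0,0.04,0,0,0,0, 0,0.04,0,0,0,0, 0,0.04,0,0,0,0, 0,0.03,0,0,0,0, 0,0.02,0,0,0,0, 0,0,0,0,0,0, 0,0,0,0,0,0]' 1
python3 - <<'E'
from h import *
from station import r
import cv2
s=r.state();go(s,[.4863,.0005,.1413],np.radians(23))
c=r.camera("wrist");cv2.imwrite("pics/w2.png",c["color"])
E
```

```text
time_s: 5.55
position: [0.4862, -0.0019, 0.1503]
eef_rot: [-1.372, 0.909, -0.911]
ft_force: [0.1, -0.2, 0.4]
width: 0.0867
t 5.55 pos [ 0.4862 -0.0019  0.1503] psi now 22.91 deg width 0.0867 F [ 0.08 -0.16  0.36] j [ 0.92  0.09 -1.    1.91  0.08  1.18  0.29]
tool y [ 1.e-03 -5.e-04 -1.e+00]
shift now (tool axes) [-0.0022  0.009   0.001 ]
turn [-0.0007 -0.0015  0.0008] shift after turn [-0.0022  0.009   0.001 ]
```

View pics/w2.png

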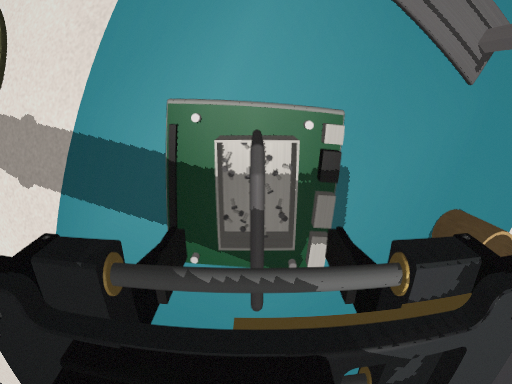

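```bash
python3 -m handwheel '[-0.002,0.009,0.001,0,0,0, 0,0,0,0,0,0]' 1; python3 -m handwheel '[0,0,0,0,0,0, 0,0,0,0,0,0, 0,0,0,0,0,0, 0,0,0,0,0,0, 0,0,0,0,0,0, 0,0,0,0,0,0, 0,0,0,0,0,0, 0,0,0,0,0,0]' 0
python3 - <<'E'
from h import *
from station import r
s=r.state();go(s,[.4863,.0005,.1413],np.radians(23))
E
```

```text
time_s: 5.85
position: [0.4855, 0.0012, 0.1402]
eef_rot: [-1.373, 0.909, -0.908]
ft_force: [-0.2, 0.1, -0.4]
width: 0.0872
time_s: 6.85
position: [0.4858, 0.001, 0.1405]
eef_rot: [-1.373, 0.909, -0.909]
ft_force: [0.2, -0.7, 1.1]
width: 0.0148
t 6.85 pos [0.4858 0.001  0.1405] psi now 22.98 deg width 0.0148 F [ 0.15 -0.7   1.05] j [ 0.91  0.11 -1.    1.93  0.1   1.16  0.27]
tool y [-1.e-04 -1.e-04 -1.e+00]
shift now (tool axes) [ 0.0007 -0.0008  0.0003]
turn [ 0.0001 -0.0004  0.0001] shift after turn [ 0.0007 -0.0008  0.0003]
```

```bash
python3 -m handwheel '[0,0,0,0,0,0, 0,0,0,0,0,0, 0,0,0,0,0,0]' 0;  python3 -m handwheel '[0,-0.005,0,0,0,0, 0,-0.015,0,0,0,0, 0,-0.02,0,0,0,0, 0,-0.02,0,0,0,0, 0,-0.01,0,0,0,0, 0,0,0,0,0,0]' 
python3 - <<'E'
from h import *
from station import r
import cv2
hx,hy,hp=.5911,.3066,-.2751
d=np.array([np.cos(hp),np.sin(hp)])
s=r.state();go(s,[*(np.array([hx,hy])-.12*d),.2055],hp)
c=r.camera("side");cv2.imwrite("pics/s1.png",c["color"])
E
```

```text
time_s: 7.22
position: [0.4857, 0.001, 0.1405]
eef_rot: [-1.373, 0.909, -0.909]
ft_force: [-1.0, -0.6, 0.3]
width: 0.007
time_s: 7.98
position: [0.4863, 0.001, 0.2113]
eef_rot: [-1.372, 0.908, -0.91]
ft_force: [0.0, -0.8, -2.2]
width: 0.0064
t 7.97 pos [0.4863 0.001  0.2113] psi now 22.97 deg width 0.0064 F [ 0.04 -0.75 -2.24] j [ 0.95  0.02 -1.    1.83  0.01  1.3   0.35]
tool y [ 1.6e-03 -8.0e-04 -1.0e+00]
shift now (tool axes) [-0.3156  0.0056  0.1221]
turn [-0.0015  0.676   0.0009] shift after turn [-0.3226  0.0058 -0.1022]
```

View pics/s1.png

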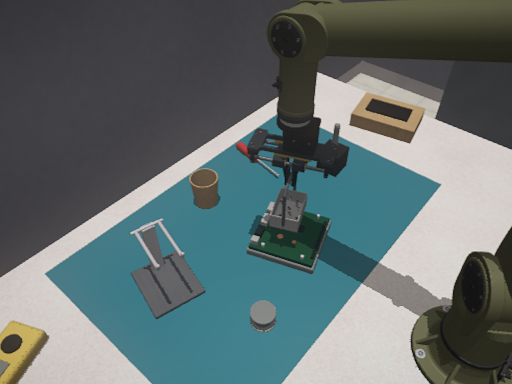

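```bash
python3 -m handwheel '[0,0,0,0,0.05,0, 0,0,0,0,0.1,0, 0,0,0,0,0.126,0, 0,0,0,0,0.15,0, 0,0,0,0,0.13,0, 0,0,0,0,0.08,0, 0,0,0,0,0.04,0, -0.015,0,-0.005,0,0,0, -0.03,0,-0.009,0,0,0, -0.04,0,-0.013,0,0,0, -0.04,0,-0.013,0,0,0, -0.04,0,-0.013,0,0,0, -0.04,0,-0.013,0,0,0, -0.04,0,-0.013,0,0,0, -0.04,0,-0.012,0,0,0, -0.025,0,-0.008,0,0,0, -0.013,0,-0.003,0,0,0, 0,0,0,0,0,0, 0,0,0,0,0,0]'
python3 - <<'E'
from h import *
from station import r
import cv2
hx,hy,hp=.5911,.3066,-.2751
d=np.array([np.cos(hp),np.sin(hp)])
s=r.state();go(s,[*(np.array([hx,hy])-.12*d),.2055],hp)
print(repr(s["position"]),repr(s["eef_rot"]))
c=r.camera("wrist");cv2.imwrite("pics/w3.png",c["color"])
c=r.camera("side");cv2.imwrite("pics/s2.png",c["color"])
for t in("hook_saddle","tub_bar"):
    for m in r.mark_of(c,t)[:2]: print(t,round(m["p"],2),round(m["centre"][0]*512,1),round(m["centre"][1]*384,1))
c=r.camera("scene");cv2.imwrite("pics/a3.png",c["color"])
for t in("hook_saddle","tub_bar","test_pad","probe_grip"):
    for m in r.mark_of(c,t)[:2]: print(t,round(m["p"],2),round(m["centre"][0]*512,1),round(m["centre"][1]*384,1))
E
```

```text
time_s: 10.4
position: [0.4751, 0.3392, 0.2101]
eef_rot: [-1.068, 1.409, -1.409]
ft_force: [0.0, -0.8, -2.7]
width: 0.007
t 10.4 pos [0.4751 0.3392 0.2101] psi now -15.74 deg width 0.0070 F [ 0.05 -0.83 -2.7 ] j [ 0.24  0.38 -1.13  1.61  0.35  1.37 -1.2 ]
tool y [-7.e-04 -9.e-04 -1.e+00]
shift now (tool axes) [-0.0002  0.0046  0.0005]
turn [0.0004 0.0004 0.001 ] shift after turn [-0.0002  0.0046  0.0005]
array([0.4750689 , 0.33916149, 0.21013629]) array([-1.06761273,  1.40866281, -1.40913379])
hook_saddle 0.9 161.9 250.6
hook_saddle 0.86 355.8 161.1
hook_saddle 0.26 345.6 122.3
tub_bar 0.92 345.6 121.5
test_pad 0.84 246.3 200.3
probe_grip 0.64 121.1 221.0
```

View pics/w3.png

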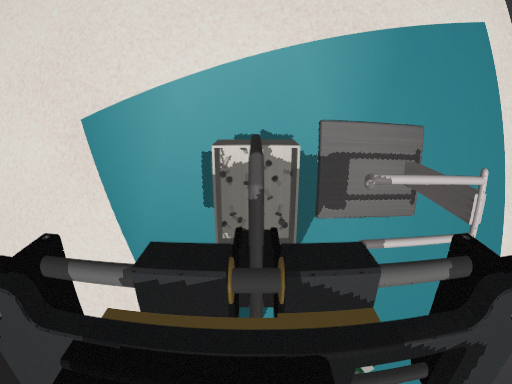

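View pics/s2.png

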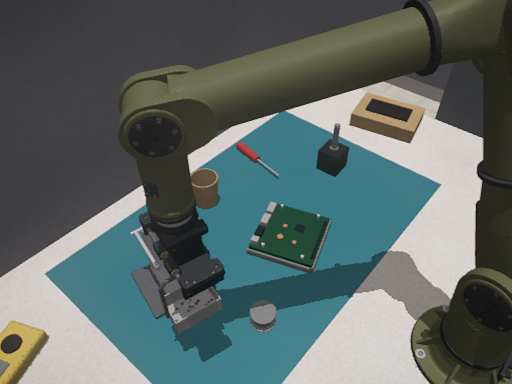

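View pics/a3.png

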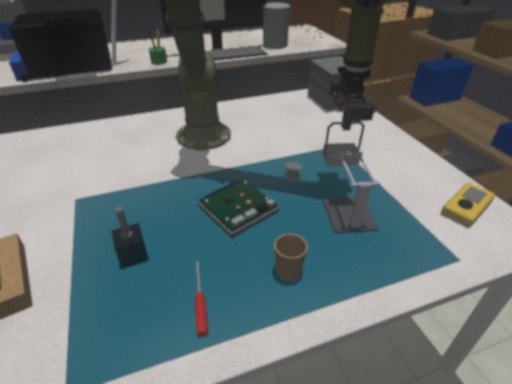

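```bash
python3 - <<'E'
import cv2
im=cv2.imread("pics/w3.png")[110:270,300:500];cv2.imwrite("pics/w3z.png",cv2.resize(im,None,fx=3.7,fy=3.7,interpolation=cv2.INTER_CUBIC))
from h import *
np.set_printoptions(precision=4,suppress=True)
p=[0.4750689 , 0.33916149, 0.21013629];q=[-1.06761273,  1.40866281, -1.40913379]
hx,hy,hp=.5911,.3066,-.2751
M=np.array([[np.cos(hp),np.sin(hp)],[-np.sin(hp),np.cos(hp)]])
for u,v,z in [(371,180,.178),(400,180.5,.16),(480,181,.16),(400,243,.16),(465,239,.16)]:
    w=watz(p,q,u,v,z);print(u,v,w,M@(w[:2]-[hx,hy]))
E
```

```text
371 180 [0.5621 0.3489 0.178 ] [-0.0394  0.0329]
400 180.5 [0.593  0.3355 0.16  ] [-0.006   0.0283]
480 181 [0.6791 0.3125 0.16  ] [0.0831 0.0296]
400 243 [0.5874 0.2796 0.16  ] [ 0.0037 -0.027 ]
465 239 [0.6601 0.2583 0.16  ] [ 0.0796 -0.0277]
```

View pics/w3z.png

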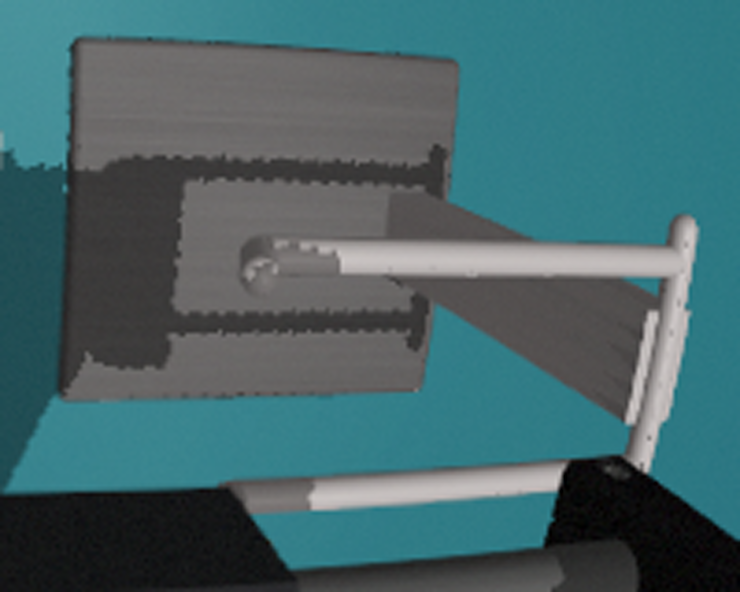

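```bash
python3 -m handwheel '[0,0,0.012,0,0,0, 0,0,0.024,0,0,0, 0,0,0.03,0,0,0, 0,0,0.03,0,0,0, 0,0,0.018,0,0,0, 0,0,0.006,0,0,0, 0,0,0,0,0,0, 0,0.01,0,0,0,0, 0,0.02,0,0,0,0, 0,0.015,0,0,0,0, 0,0.01,0,0,0,0, 0,0,0,0,0,0, 0,0,0,0,0,0]'
python3 - <<'E'
from h import *
from station import r
import cv2
hx,hy,hp=.5911,.3066,-.2751
s=r.state();go(s,[hx,hy,.1485],hp)
c=r.camera("wrist");cv2.imwrite("pics/w4.png",c["color"])
c=r.camera("side");cv2.imwrite("pics/s3.png",c["color"])
E
```

```text
time_s: 12.48
position: [0.5911, 0.3073, 0.156]
eef_rot: [-1.065, 1.409, -1.409]
ft_force: [-0.2, -0.6, -2.0]
width: 0.0065
t 12.47 pos [0.5911 0.3073 0.156 ] psi now -15.76 deg width 0.0065 F [-0.21 -0.56 -2.  ] j [ 0.18  0.59 -1.01  1.47  0.5   1.36 -1.13]
tool y [ 6.e-04  5.e-04 -1.e+00]
shift now (tool axes) [0.0007 0.0075 0.0002]
turn [-0.0004  0.0001 -0.0007] shift after turn [0.0007 0.0075 0.0002]
```

View pics/w4.png

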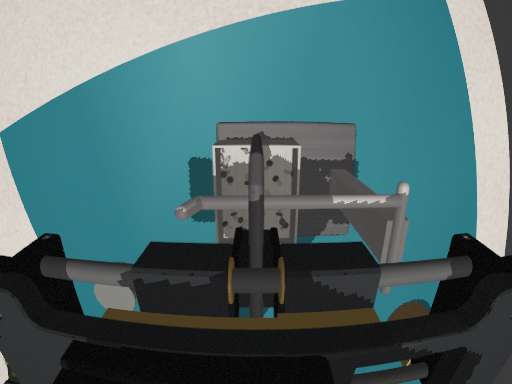

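View pics/s3.png

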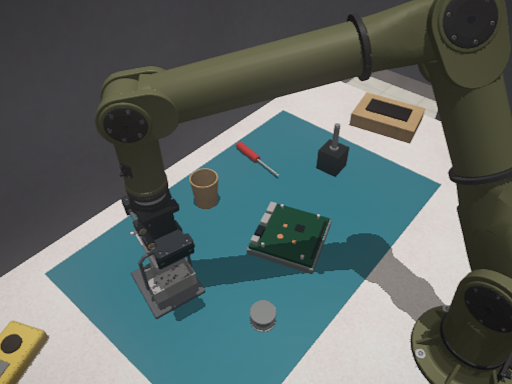

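Bar is inside the prongs (prong tip upturn at col 183, bar at col 257), tub below. Lower until contact.

```bash
python3 -m handwheel '[0,0.0035,0,0,0,0, 0,0.0025,0,0,0,0, 0,0.0015,0,0,0,0, 0,0,0,0,0,0]'; python3 -m handwheel '[0,0.001,0,0,0,0, 0,0,0,0,0,0]'
```

```text
time_s: 13.08
position: [0.5909, 0.3069, 0.1483]
eef_rot: [-1.066, 1.409, -1.409]
ft_force: [-0.7, -1.0, 0.6]
width: 0.0068
time_s: 13.32
position: [0.5909, 0.307, 0.1481]
eef_rot: [-1.066, 1.408, -1.409]
ft_force: [-2.2, -2.7, 5.0]
width: 0.007
```

```bash
python3 -m handwheel '[0,0,0,0,0,0, 0,0,0,0,0,0, 0,0,0,0,0,0, 0,0,0,0,0,0, 0,0,0,0,0,0, 0,0,0,0,0,0, 0,0,0,0,0,0]' 1
python3 - <<'E'
from station import r
import cv2
c=r.camera("wrist");cv2.imwrite("pics/w5.png",c["color"])
E
```

```text
time_s: 14.2
position: [0.5908, 0.307, 0.147]
eef_rot: [-1.066, 1.409, -1.409]
ft_force: [-0.7, -0.5, 0.1]
width: 0.0688
```

View pics/w5.png

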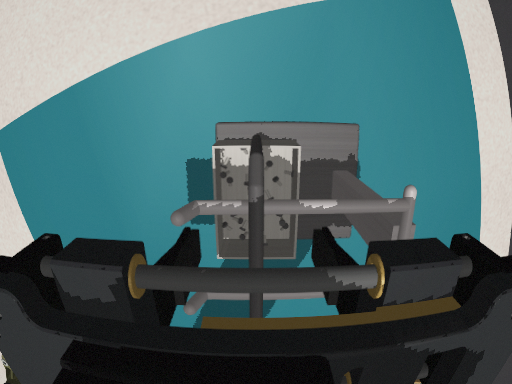

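```bash
python3 -m handwheel '[0,0,0,0,0,0, 0,-0.01,0,0,0,0, 0,-0.02,0,0,0,0, 0,-0.03,0,0,0,0, 0,-0.04,0,0,0,0, 0,-0.04,0,0,0,0, 0.02,-0.02,0,0,0,0, 0.04,0,0.002,0,0,0, 0.045,0,0.002,0,0,0, 0.045,0,0.002,0,0,0, 0.04,0,0.002,0,0,0, 0.02,0,0.002,0,0,0, 0.01,0,0,0,0,0, 0,0,0,0,0,0]' 1
python3 - <<'E'
from h import *
from station import r
import cv2
s=r.state();go(s,[.564,-.33,.3]);print(repr(s["position"]),repr(s["eef_rot"]))
c=r.camera("wrist");cv2.imwrite("pics/w6.png",c["color"])
for t in("test_pad","probe_grip","tub_bar"):
    for m in r.mark_of(c,t)[:2]: print(t,round(m["p"],2),round(m["centre"][0]*512,1),round(m["centre"][1]*384,1), watz(s["position"],s["eef_rot"],m["centre"][0]*512,m["centre"][1]*384,dict(test_pad=.03,probe_grip=.123,tub_bar=.168)[t]))
c=r.camera("side");cv2.imwrite("pics/s4.png",c["color"])
E
```

```text
time_s: 16.0
position: [0.5409, 0.0927, 0.3079]
eef_rot: [-1.065, 1.408, -1.41]
ft_force: [0.5, 0.4, -0.3]
width: 0.087
t 16.0 pos [0.5409 0.0927 0.3079] psi now -15.78 deg width 0.0870 F [ 0.48  0.37 -0.25] j [ 0.78  0.21 -1.14  1.54  0.19  1.51 -0.64]
tool y [ 1.3e-03 -4.0e-04 -1.0e+00]
shift now (tool axes) [0.4005 0.0081 0.1372]
array([0.54086854, 0.09272751, 0.30788694]) array([-1.06528026,  1.40796389, -1.40997667])
test_pad 0.57 239.3 210.9 [0.49450682 0.02250934 0.03      ]
probe_grip 0.47 384.2 152.4 [0.70376103 0.07826787 0.123     ]
```

View pics/w6.png

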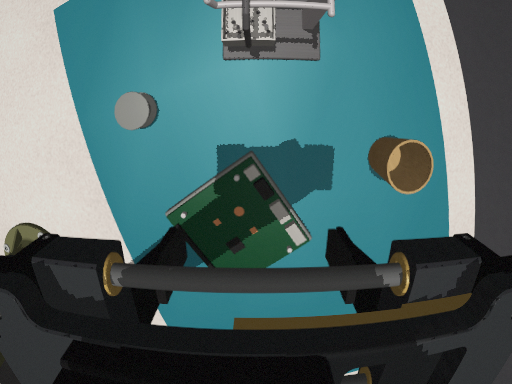

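View pics/s4.png

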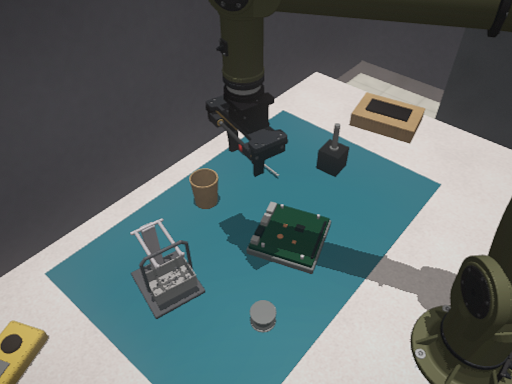

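```bash
python3 - <<'E'
import cv2
import numpy as np
b=cv2.imread("pics/side0.png");a=cv2.imread("pics/scene0.png")
f=lambda im,x,y:cv2.resize(im[y:y+70,x:x+50],None,fx=8,fy=8,interpolation=cv2.INTER_CUBIC)
cv2.imwrite("pics/p1.png",np.hstack([f(a,105,200),f(b,310,115)]))
w=cv2.imread("pics/w6.png")[140:270,160:320];cv2.imwrite("pics/w6z.png",cv2.resize(w,None,fx=4.5,fy=4.5,interpolation=cv2.INTER_CUBIC))
E
```

```text
(no output)
```

View pics/p1.png

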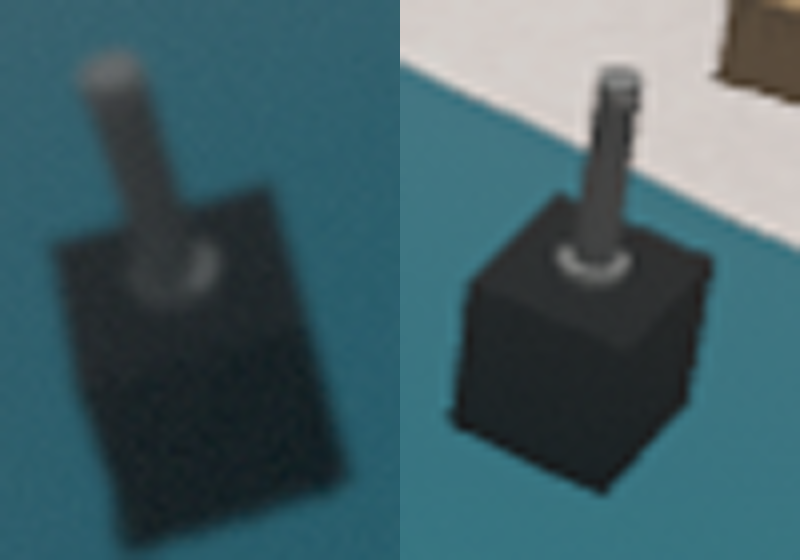

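View pics/w6z.png

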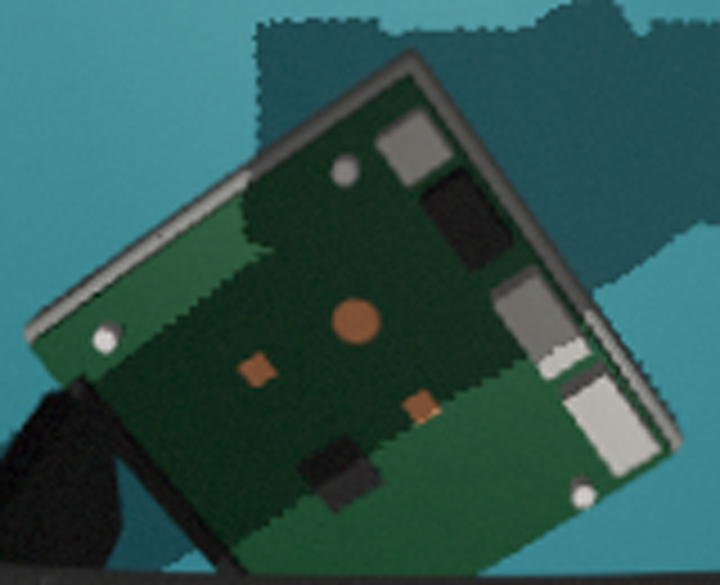

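```bash
python3 - <<'E'
from h import *
np.set_printoptions(precision=4,suppress=True)
print(atz(SC,126.9,233.7,.08),atz(SI,334.4,147.75,.08),tri((126.9,233.7),(334.4,147.75)))
print(tri((119,208.8),(337.5,125)))
print("pad w",watz([0.54086854,0.09272751,0.30788694],[-1.06528026,1.40796389,-1.40997667],239.1,211.3,.03))
print("pad scene",atz(SC,246.3,200.3,.03), "exp px side",proj(SI,[.493,.0235,.03]),proj(SC,[.493,.0235,.03]))
import cv2
for n in("pics/s4.png","pics/a3.png"):
    im=cv2.imread(n).astype(int);m=(im[...,2]>im[...,1]*1.25)&(im[...,2]>70)
    ys,xs=np.nonzero(m)
    k=(abs(xs-(283 if "s4" in n else 246))<25)&(abs(ys-(236 if "s4" in n else 200))<20)
    mm=np.zeros(m.shape,np.uint8);mm[ys[k],xs[k]]=1
    print(n,*cv2.connectedComponentsWithStats(mm)[2:])
# hung tub check
E
```

```text
[ 0.5653 -0.3241  0.08  ] [ 0.5611 -0.3271  0.08  ] (array([ 0.5621, -0.3254,  0.0787]), array([-0.5302, -0.3431, -0.6193,  0.465 ]))
(array([ 0.563 , -0.3252,  0.1632]), array([-0.4944, -0.3511, -0.5841,  0.4843]))
pad w [0.494  0.0219 0.03  ]
pad scene [0.4878 0.0205 0.03  ] exp px side [279.6133 236.6764] [247.7988 201.1206]
pics/s4.png [[     0      0    512    384 196561]
 [   283    224      5      3     12]
 [   277    234      6      5     23]
 [   292    240      4      4     12]] [[255.493  191.4897]
 [285.1667 224.9167]
 [279.6087 235.7826]
 [293.6667 241.5   ]]
pics/a3.png [[     0      0    512    384 196582]
 [   240    193      3      3      7]
 [   246    200      5      4     15]
 [   237    206      2      2      4]] [[255.5014 191.4989]
 [241.2857 194.    ]
 [248.1333 201.2   ]
 [237.5    206.5   ]]
```

```bash
python3 -m handwheel '[0.02,0,0.007,0,0,0, 0.04,0,0.013,0,0,0, 0.05,0,0.017,0,0,0, 0.05,0,0.017,0,0,0, 0.05,0,0.017,0,0,0, 0.05,0,0.017,0,0,0, 0.05,0,0.017,0,0,0, 0.05,0,0.017,0,0,0, 0.025,0,0.009,0,0,0, 0.011,0,0.004,0,0,0, 0,0,0,0,0,0, 0,0,0,0,0,0]' 1
python3 - <<'E'
from h import *
from station import r
import cv2
s=r.state();go(s,[.563,-.3255,.11],np.radians(-15.8));print(repr(s["position"]),repr(s["eef_rot"]))
c=r.camera("wrist");cv2.imwrite("pics/w7.png",c["color"])
for t in("test_pad","probe_grip"):
    for m in r.mark_of(c,t)[:2]: print(t,round(m["p"],2),round(m["centre"][0]*512,1),round(m["centre"][1]*384,1), watz(s["position"],s["eef_rot"],m["centre"][0]*512,m["centre"][1]*384,dict(test_pad=.03,probe_grip=.123,tub_bar=.168)[t]))
E
```

```text
time_s: 17.75
position: [0.5638, -0.3228, 0.3074]
eef_rot: [-1.068, 1.407, -1.406]
ft_force: [-0.0, 0.4, -0.2]
width: 0.087
t 17.75 pos [ 0.5638 -0.3228  0.3074] psi now -15.58 deg width 0.0870 F [-0.    0.38 -0.16] j [ 1.13  0.43 -0.93  1.29  0.34  1.58 -0.02]
tool y [ 4.e-04  4.e-04 -1.e+00]
shift now (tool axes) [ 2.900e-03  1.974e-01 -1.000e-04]
turn [-0.0003  0.0039 -0.0005] shift after turn [ 2.800e-03  1.974e-01 -1.000e-04]
array([ 0.56381624, -0.32282346,  0.30742263]) array([-1.06755016,  1.40654614, -1.40638647])
test_pad 0.22 255.1 162.4 [ 0.56215699 -0.32507668  0.03      ]
probe_grip 0.7 256.8 177.9 [ 0.56410582 -0.32668582  0.123     ]
probe_grip 0.67 254.7 160.5 [ 0.56737742 -0.30565538  0.123     ]
```

View pics/w7.png

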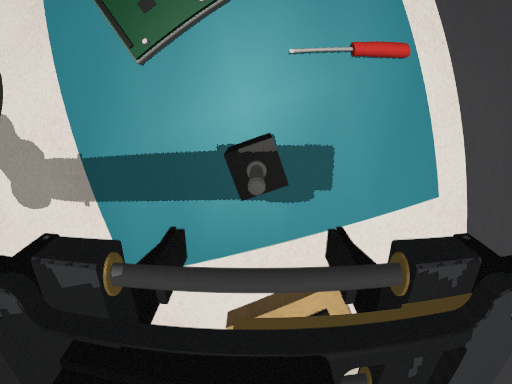

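```bash
python3 -m handwheel '[0.0035,0.01,0.0005,0,0,0, 0,0.03,0,0,0,0, 0,0.04,0,0,0,0, 0,0.04,0,0,0,0, 0,0.04,0,0,0,0, 0,0.02,0,0,0,0, 0,0.015,0,0,0,0, 0,0.005,0,0,0,0, 0,0,0,0,0,0]' 1
python3 - <<'E'
from h import *
from station import r
import cv2
s=r.state();go(s,[.5638,-.3262,.108],np.radians(-15.8));print(repr(s["position"]),repr(s["eef_rot"]))
c=r.camera("wrist");cv2.imwrite("pics/w8.png",c["color"])
E
```

```text
time_s: 19.02
position: [0.5632, -0.3289, 0.1078]
eef_rot: [-1.066, 1.408, -1.41]
ft_force: [-0.8, 0.4, -0.6]
width: 0.0874
t 19.02 pos [ 0.5632 -0.3289  0.1078] psi now -15.75 deg width 0.0874 F [-0.76  0.35 -0.56] j [ 1.13  0.55 -0.87  1.56  0.44  1.24 -0.09]
tool y [ 1.e-03 -6.e-04 -1.e+00]
shift now (tool axes) [-0.0027 -0.0002 -0.0002]
turn [-0.0011  0.0008  0.0003] shift after turn [-0.0027 -0.0002 -0.0002]
array([ 0.56321303, -0.3288641 ,  0.10777713]) array([-1.06587927,  1.40776756, -1.40965635])
```

View pics/w8.png

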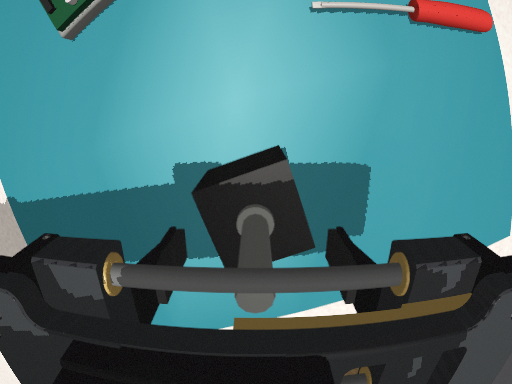

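```bash
python3 - <<'E'
from h import *
p=[0.56321303,-0.3288641,0.10777713];q=[-1.06587927,1.40776756,-1.40965635]
for a in[(255,223,.081),(256,296,.165)]: print(watz(p,q,*a))
E
```

```text
[ 0.56380723 -0.32525662  0.081     ]
[ 0.56462854 -0.32442984  0.165     ]
```

```bash
python3 -m handwheel '[-0.003,0,0,0,0,0, 0,0,0,0,0,0]' 1; python3 -m handwheel '[0,0,0,0,0,0, 0,0,0,0,0,0, 0,0,0,0,0,0, 0,0,0,0,0,0, 0,0,0,0,0,0, 0,0,0,0,0,0, 0,0,0,0,0,0, 0,0,0,0,0,0, 0,0,0,0,0,0, 0,0,0,0,0,0]' 0;python3 -m handwheel '[0,-0.005,0,0,0,0, 0,-0.01,0,0,0,0, 0,-0.02,0,0,0,0, 0,-0.025,0,0,0,0, 0,-0.025,0,0,0,0, 0,-0.015,0,0,0,0, 0,0,0,0,0,0]'
python3 - <<'E'
from h import *
from station import r
import cv2
s=r.state();go(s,[.493,.023,.185],np.radians(-15.8));print(repr(s["position"]),repr(s["eef_rot"]))
c=r.camera("wrist");cv2.imwrite("pics/w9.png",c["color"])
c=r.camera("side");cv2.imwrite("pics/s9.png",c["color"])
for t in("probe_tip","probe_grip"):
    for m in r.mark_of(c,t)[:2]: print(t,round(m["p"],2),round(m["centre"][0]*512,1),round(m["centre"][1]*384,1))
c=r.camera("scene");cv2.imwrite("pics/a9.png",c["color"])
for t in("probe_tip","probe_grip"):
    for m in r.mark_of(c,t)[:2]: print(t,round(m["p"],2),round(m["centre"][0]*512,1),round(m["centre"][1]*384,1))
E
```

```text
time_s: 19.32
position: [0.564, -0.3254, 0.1078]
eef_rot: [-1.066, 1.407, -1.409]
ft_force: [-0.2, 0.2, -0.3]
width: 0.0869
time_s: 20.58
position: [0.5635, -0.3258, 0.1071]
eef_rot: [-1.066, 1.409, -1.409]
ft_force: [0.1, 0.1, -0.4]
width: 0.0177
time_s: 21.45
position: [0.5643, -0.326, 0.2089]
eef_rot: [-1.065, 1.406, -1.411]
ft_force: [0.2, 1.0, -1.5]
width: 0.0175
t 21.45 pos [ 0.5643 -0.326   0.2089] psi now -15.76 deg width 0.0175 F [ 0.19  1.05 -1.46] j [ 1.15  0.47 -0.91  1.44  0.37  1.4  -0.05]
tool y [ 0.0024 -0.0017 -1.    ]
shift now (tool axes) [-0.3166  0.0231 -0.1635]
turn [-0.0028  0.0007  0.001 ] shift after turn [-0.3164  0.0239 -0.1637]
array([ 0.56431992, -0.32604717,  0.20889285]) array([-1.06532908,  1.40620612, -1.41116304])
probe_grip 0.53 340.9 108.0
probe_grip 0.38 258.1 162.5
probe_grip 0.53 112.4 190.5
```

View pics/w9.png

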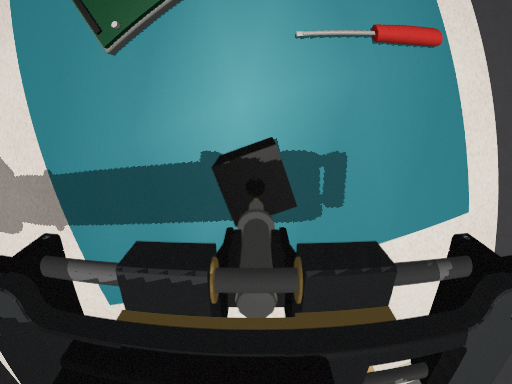

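View pics/s9.png

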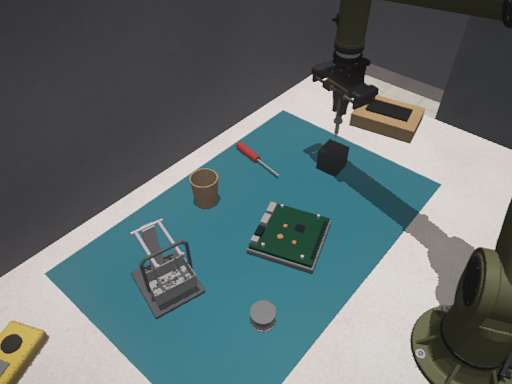

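View pics/a9.png

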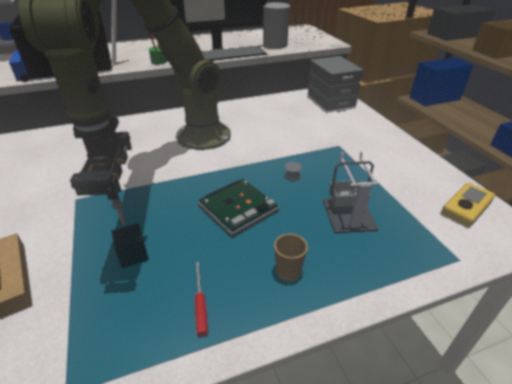

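```bash
python3 -m handwheel '[-0.015,0,-0.008,0,0,0, -0.03,0,-0.0155,0,0,0, -0.04,0,-0.0205,0,0,0, -0.04,0,-0.0205,0,0,0, -0.045,0,-0.0235,0,0,0, -0.045,0,-0.0235,0,0,0, -0.04,0,-0.0205,0,0,0, -0.035,0,-0.018,0,0,0, -0.018,0,-0.0095,0,0,0, -0.0085,0.01,-0.004,0,0,0, 0,0.03,0,0,0,0, 0,0.01,0,0,0,0, 0,0,0,0,0,0, 0,0,0,0,0,0]'
python3 - <<'E'
from h import *
from station import r
import cv2
s=r.state();go(s,[.493,.023,.12],np.radians(-15.8));print(repr(s["position"]),repr(s["eef_rot"]))
c=r.camera("wrist");cv2.imwrite("pics/w10.png",c["color"])
c=r.camera("side");b=c["color"]
for t in("probe_tip","test_pad"):
    for m in r.mark_of(c,t)[:2]: print(t,round(m["p"],2),round(m["centre"][0]*512,1),round(m["centre"][1]*384,1))
c=r.camera("scene");a=c["color"]
for t in("probe_tip","test_pad"):
    for m in r.mark_of(c,t)[:2]: print(t,round(m["p"],2),round(m["centre"][0]*512,1),round(m["centre"][1]*384,1))
cv2.imwrite("pics/s10.png",b);cv2.imwrite("pics/a10.png",a)
f=lambda im,x,y:cv2.resize(im[y:y+110,x:x+80],None,fx=5,fy=5,interpolation=cv2.INTER_CUBIC)
cv2.imwrite("pics/m10.png",np.hstack([f(a,210,140),f(b,245,160)]))
E
```

```text
time_s: 23.55
position: [0.4927, 0.0229, 0.1577]
eef_rot: [-1.065, 1.409, -1.409]
ft_force: [0.7, 0.1, -0.8]
width: 0.0176
t 23.55 pos [0.4927 0.0229 0.1577] psi now -15.80 deg width 0.0176 F [ 0.72  0.12 -0.82] j [ 1.    0.14 -1.16  1.89  0.14  1.2  -0.48]
tool y [ 1.e-03  3.e-04 -1.e+00]
shift now (tool axes) [-0.0001  0.0377  0.0002]
turn [-0.0008  0.0001 -0.0005] shift after turn [-0.0002  0.0377  0.0002]
array([0.49274735, 0.02289972, 0.15766756]) array([-1.06494582,  1.40882335, -1.40943278])
test_pad 0.81 281.9 235.4
probe_tip 0.57 353.3 163.1
test_pad 0.6 249.4 205.0
```

View pics/w10.png

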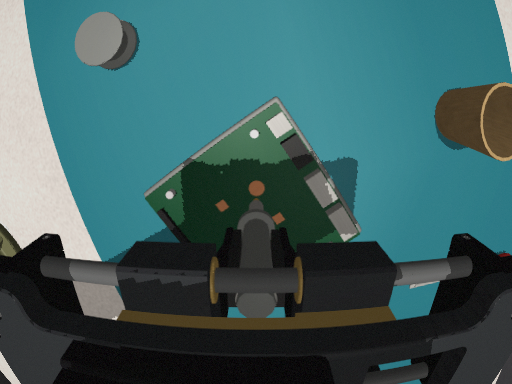

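View pics/m10.png

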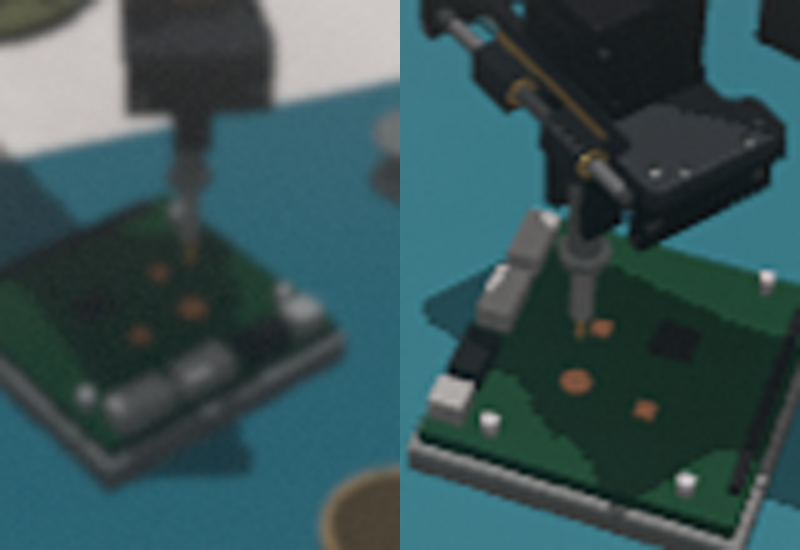

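```bash
python3 - <<'E'
from h import *
np.set_printoptions(precision=4,suppress=True)
t=tri((247.6,191.6),(280.6,227));p=tri((248.6,201.6),(280.1,236.2));print(t,p,t[0]-p[0])
print(watz([0.49274735,0.02289972,0.15766756],[-1.06494582,1.40882335,-1.40943278],257,188,.03))
E
```

```text
(array([0.4928, 0.0225, 0.0675]), array([-0.2689, -0.1044, -0.2285,  0.0999])) (array([0.4938, 0.0233, 0.03  ]), array([-0.785 , -0.2958, -0.6688,  0.2833])) [-0.001  -0.0008  0.0375]
[0.4941 0.0224 0.03  ]
```

```bash
python3 -m handwheel '[0,0.006,0.001,0,0,0, 0,0.01,0,0,0,0, 0,0.01,0,0,0,0, 0,0.005,0,0,0,0, 0,0,0,0,0,0, 0,0,0,0,0,0]'; python3 -m handwheel '[0,0.004,0,0,0,0, 0,0.003,0,0,0,0, 0,0.002,0,0,0,0, 0,0,0,0,0,0, 0,0,0,0,0,0]';python3 -m handwheel '[0,0.002,0,0,0,0, 0,0.0015,0,0,0,0, 0,0,0,0,0,0, 0,0,0,0,0,0]'
python3 - <<'E'
from h import *
from station import r
import cv2
s=r.state();go(s,[.494,.0228,.114],np.radians(-15.8))
c=r.camera("wrist");w=c["color"]
F=[r.state()["ft_force"][2]]
c=r.camera("side");b=c["color"];F+=[r.state()["ft_force"][2]]
c=r.camera("scene");a=c["color"];F+=[r.state()["ft_force"][2]];print(F)
f=lambda im,x,y:cv2.resize(im[y:y+110,x:x+80],None,fx=5,fy=5,interpolation=cv2.INTER_CUBIC)
cv2.imwrite("pics/m11.png",np.hstack([f(a,210,140),f(b,245,160)]));cv2.imwrite("pics/w11.png",w);cv2.imwrite("pics/s11.png",b)
E
```

```text
time_s: 24.65
position: [0.4933, 0.023, 0.1262]
eef_rot: [-1.066, 1.409, -1.409]
ft_force: [-0.2, -0.2, -0.8]
width: 0.0176
time_s: 25.28
position: [0.4934, 0.0229, 0.1172]
eef_rot: [-1.066, 1.408, -1.409]
ft_force: [0.9, 0.4, 0.2]
width: 0.0169
time_s: 25.78
position: [0.4933, 0.0229, 0.1136]
eef_rot: [-1.066, 1.408, -1.409]
ft_force: [1.7, -0.5, 1.9]
width: 0.0174
t 25.77 pos [0.4933 0.0229 0.1136] psi now -15.75 deg width 0.0174 F [ 1.68 -0.46  1.87] j [ 0.95  0.22 -1.14  1.94  0.22  1.12 -0.55]
tool y [ 5.e-04 -1.e-04 -1.e+00]
shift now (tool axes) [-0.0001 -0.0004  0.0007]
turn [-0.0005  0.0008  0.    ] shift after turn [-0.0001 -0.0004  0.0007]
[np.float64(1.910654306621025), np.float64(0.8101171811846248), np.float64(1.3277394820829687)]
```

View pics/m11.png

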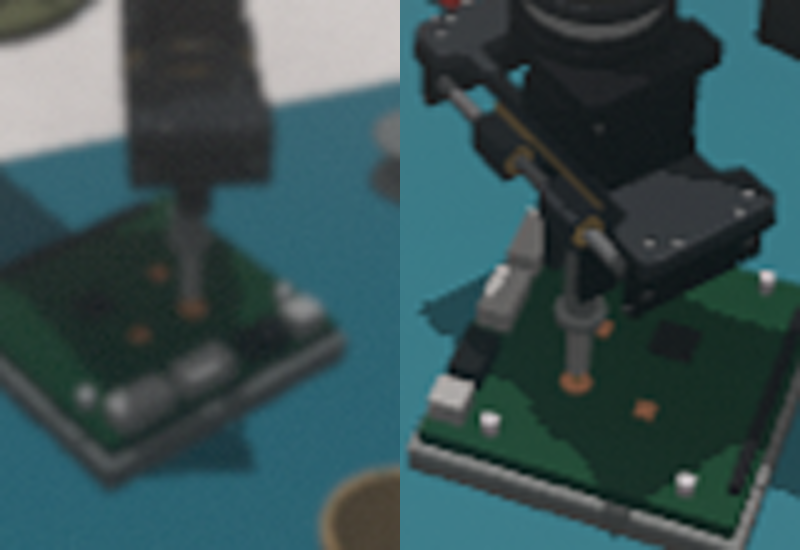

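View pics/s11.png

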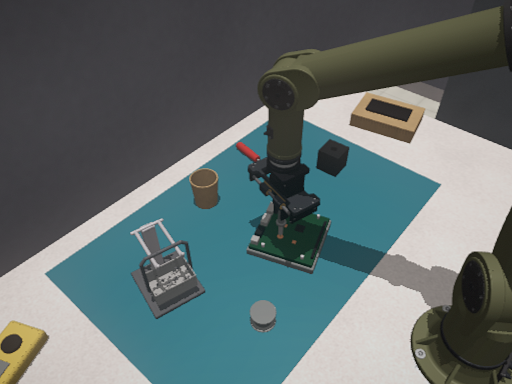

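View pics/w11.png

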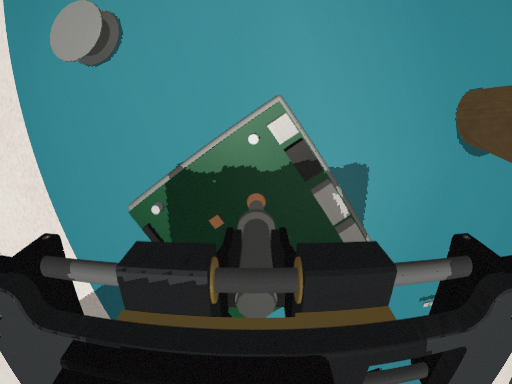

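```bash
python3 -m handwheel '[0,0,0,0,0,0, 0,0,0,0,0,0, 0,0,0,0,0,0, 0,0,0,0,0,0]'
python3 - <<'E'
from station import r
import numpy as np
F=[]
for i in range(8):
    r.camera("side");F.append(r.state()["ft_force"][2])
s=r.state();print(np.mean(F),s["position"],s["width"],s["time_s"])
print(r.job_done())
E
```

```text
time_s: 26.42
position: [0.493, 0.0229, 0.1135]
eef_rot: [-1.066, 1.409, -1.409]
ft_force: [1.0, 0.0, 2.0]
width: 0.0174
1.4557344747717553 [0.49298019 0.02291299 0.11349767] 0.017441805303098547 26.825
the job is handed in; nothing more can be done
None
```

I handed the job in at 26.8 s. The tub hangs on the hook stand, and the gripped probe is upright with its tip pressed on the round test pad. The hand-in gave no verdict.

- **Tub:** I lifted it by the handle bar, kept it level and lowered it over both prongs. The pictures taken after release show the bar across both prongs. The side picture taken with the probe on the pad shows it still hanging there.
- **Probe grip:** I lifted the probe out of the holder and still hold it. The finger opening reads 17.4 mm on the 18 mm grip.
- **Tip on the pad:** Before I lowered the probe, its tip was about 1 mm from the pad centre by triangulation, and I corrected for that. The close-up from the two fixed cameras shows the tip on the round pad.
- **Push:** The vertical force settled at an average of about +1.5 N, from about −0.9 N when the probe hung free. That is roughly 2.4 N of push. The tool height puts the tip about 8.5 mm in, close to half way.
- **Bystanders:** The cup, spool and screwdriver appear where they were in the pictures.

No final check failed. Position estimates from different cameras differed by 2–3 mm in places. The force readings were noisy: single readings with the tip pressed ran from about 0.8 to 2.0 N.

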